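Fit and lock the toolpost lever on the clockmaker's lathe

ROBOT

A 6-joint arm with a two-finger parallel gripper is mounted at the origin on the work surface. World frame = base frame: x ahead of the robot, y to its left, z up, the work surface at z = 0. Lengths are in mm, angles in rad, forces in N, time in s.
With the tool pointing down it reaches from about 150 to 775 mm from the base axis. Payload 6.1 kg.
Tool frame: the origin (TCP) lies on the centre line of the jaws, within the pads' length; the fingertips stand 14 mm ahead of it and the grasp point (between the pads) lies 5 mm behind it (arm.finger_overhang is the distance from the TCP to the fingertips, in mm); z points along the fingers, y is the line along which they close (so a half turn about z gives the same grasp; the last joint's range is limited). The gripper opens to 85 mm and grips with 20 to 120 N. Pads are 22 mm wide; open, the fingers measure 114 mm over their backs; the gripper's body (76 mm by 85 mm) begins 54 mm behind the grasp point. The pads swing forward as they close: fully open they stand 13 mm farther back than shut.
Start: joints at [-1.28, 0.126, -0.04, 1.405, 0, 1.571], TCP at [150.521, -502.943, 245.295] pointing down, gripper open.
Joint ranges: [-2.72, 2.72], [-0.95, 1.95], [-1.27, 1.35], [-1.78, 2.02], [-1.46, 1.47], [-3.14, 3.14]. Speed limits (rad/s): [2.39, 2.39, 3.01, 3.14, 3.14, 3.14].

INTERFACE

Orientations are given as a unit quaternion [x, y, z, w].
In Python, from cell import arm, imaging gives the robot as it stands. The module is installed in compiled form; this text tells all that it offers.
- The arm moves only by the shell command python3 -m creep 'ROWS' [OPENING]. ROWS is JSON, a list of rows, each a list of 6 numbers: the shift along the tool's x, y, z as a fraction of full scale, then the turn, a rotation vector about the tool's x, y, z as a fraction of full scale. A call has 1 to 5 rows; each row shifts and turns the commanded pose from where the row before left it, along the tool's axes as they then stand; what a row does not reach is not made up. Full scale, the value 1, is 100 mm for a shift and 180 degrees for a turn. A row lasts 1/10 s, in which the tool goes at most 50 mm and 8.59 degrees, less where a joint would pass 70% of its speed; a pose out of reach is approached as far as the arm can. A call with a number of a shift or a turn outside -1 to 1 is refused whole. A call with a gripper value outside its range is refused whole. OPENING is the opening, from 0 (shut) to 1 (fully open), set as the call begins (- or left out, the last holds). The fingers move at their own pace and stop on an object; the grip force is fixed at half the most. Time passes only in rows, so rows that do not move let the fingers close. It gives the time, the measured TCP pose, the force, the opening and the grip force at its end, in the units of the state.
- arm.get_state(): the state, without advancing time (a new reading comes with each control period).
- imaging.read_camera(name): name is "scene" or "top" or "wrist"; returns a dict with "img" (400x640x3 uint8, blue, green, red), "z_map" (400x640 float32, mm along the optical axis (not along the pixel's ray), 0 where there is no reading), "K" (3x3 intrinsics, pixels), "rvec" (rotation vector, rad) and "tvec" (3), from world to camera coordinates, as OpenCV has them. Camera axes: x right, y down, z forward; pixel columns grow to the right and rows downward; lengths in mm; the calibration is good to about 2 mm. A picture is of the moment at which its call begins.
- arm.job_done(): hands the job in; it is judged then, once.
The state is a dict: "time_s": time; "joint_pos": joint angles; "dq": joint speeds; "tau": joint torques, N m; "ee_pos": TCP position; "eef_rot": TCP orientation; "ft_force": force on the tool from outside, world axes, zero at the start; "torque": the same for the moment, N m; "finger_gap": finger opening in mm; "grasp_force": force on a finger pad.
Only numpy, scipy, OpenCV 4.12 (cv2) and the standard library are available. Lean on these libraries where they do the work, as an engineer would, in place of code of your own. Each camera call takes 0.05 s, during which the arm holds its last target. There are 200 camera calls.

TASK

The locking lever of the lathe's toolpost has been taken off and lies on the counter: thread its square hole onto the toolpost's squared spindle, feeling for the right angle without forcing it, until the hub sits fully home. Of the four ways it will go on, choose the one that leaves the lever pointing to the operator's side (the lathe's front) once locked. Then turn it clockwise right up against the firm stop of the lock without wrenching it, let go, and leave the other things on the counter where they are.

Things in the scene. Friction and masses are not known exactly. Their poses are not given: they have to be found in the camera images.
- lever: The loose lever: dark steel hub 34 x 34 mm, 30 mm tall, standing on the counter, with a 15 mm square hole right through, sides parallel to the hub's. A 9 mm round arm rises from one flank to a black 22 mm ball. Origin: centre of the hub's underside, on the hole's axis; z up; the arm points along its -x, so grip the +y and -y flanks. About 0.24 kg (varies 20 %).
- knob (a point): Centre of the lever's ball: 90 mm along the lever's -x from the hole's axis, 37.5 mm above the hub's underside.
- carriage: Fixed carriage of the lathe with handwheels, cross-slide and toolpost, a steel block 52 x 52 mm with a tool holder on its +y face. Origin: at counter level below the toolpost's axis; -x to the operator's side (handwheels), +y along the bed to the chuck. Toolpost top 166 mm up; within 60 mm of its axis only collar and spindle stand higher.
- seat (a point): The shoulder on which the seated hub rests: top centre of the 32 mm collar on the toolpost, on the spindle's axis, axes as carriage. Above it the upright lock spindle stands 26 mm: 20 mm of 14 mm square, its last 2 mm chamfered to 12.8 mm, then a round 12.8 mm pilot nose 6 mm tall, coned to 7 mm. The 15 mm hole has about 5 degrees of play either way on the square.
- nose (a point): Tip of the lock spindle, on its axis, 26 mm above seat, axes as carriage (they do not turn with the spindle). The spindle's angle is not reported: unlocked at first, 12 to 69 degrees anticlockwise (from above) of locked. It takes 0.2 N m to turn and stays where left. Clockwise it ends at a firm stop, its square then parallel to the toolpost, the lever 5 degrees past it by its play.
- lathe: The small bench lathe, fixed. Origin: at counter level under the middle of its 550 x 210 mm chip tray; -x to the operator's side, +y to headstock and chuck (top 182 mm up; the chuck's jaws begin 90 to 135 mm along the bed from the toolpost's axis), tailstock at the -y end (top 168 mm).
- barrel: Bystander: steel mainspring barrel with a toothed rim, 60 mm across, 32 mm tall with its arbor. Origin under its centre.
- ratchet_wheel: Bystander: brass ratchet wheel, 50 mm across, 5 mm thick, lying flat. Origin under its centre.
- loupe: Bystander: tarnished nickel loupe, 38 mm across, 30 mm tall. Origin under its centre.
- chuck_key: Bystander: T-handled steel chuck key, 70 mm long, 85 mm across the bar, lying flat. Origin under the T.
- spare_holder: Bystander: dark steel tool holder block 64 x 20 x 36 mm. Origin under its centre.
- brush: Bystander: wooden-handled bench brush, 160 mm long, lying flat. Origin under its middle.
- demagnetizer: Bystander: cream enamel demagnetizer with a red rocker switch, 85 x 130 x 50 mm. Origin under its centre.
There are look-alikes about, which are no part of the job. What is shaped like the lever but blue or yellow is not meant.

How it is judged:
By the outcome, as a careful person would: the job done as asked, in the order asked, and still so for the second after the job is handed in, with the robot touching nothing.
It also fails if it takes over 72 s, if anything falls off the work surface, if the arm or the gripper's body presses on something with over 40 N, if the wrist force passes 120 N, or if a joint passes its speed limit or range.

## Working session

There is one attempt and no reset: what is moved stays moved. The work goes in short steps, Python scripts to look and compute and a shell command to move; the robot and the scene stay as the last step left them, time stands still between calls to the robot, and variables do not carry over. Pictures are saved under pics/ and viewed, at most 13 in all, crops included, and the job is handed in when it is done.

```bash
mkdir -p pics; cat > h.py <<'E'
import numpy as np,cv2
from cell import arm,imaging
from scipy.spatial.transform import Rotation as R
def cam(n):
    d=imaging.read_camera(n); d['Rm']=cv2.Rodrigues(np.array(d['rvec'],float))[0]; d['t']=np.array(d['tvec'],float).ravel(); return d
def pts(d):
    z=d['z_map'];K=d['K'];v,u=np.mgrid[:z.shape[0],:z.shape[1]]
    P=np.stack([(u-K[0,2])/K[0,0]*z,(v-K[1,2])/K[1,1]*z,z],-1)
    W=(P-d['t'])@d['Rm']; W[z==0]=np.nan; return W
def ray(d,u,v,h):
    c=-d['Rm'].T@d['t']; r=d['Rm'].T@np.linalg.inv(d['K'])@np.array([u,v,1.]); return c+r*(h-c[2])/r[2]
E
python3 - <<'E'
from h import *
for n in('scene','top'):
    d=cam(n); cv2.imwrite(f'pics/{n}0.png',d['img']); np.savez(f'{n}0.npz',**{k:np.array(v) for k,v in d.items()})
    print(n,-d['Rm'].T@d['t'],d['K'][0])
s=arm.get_state();print(s)
E
```

```text
scene [936.14302855 965.87284111 951.1662747 ] [427.3063769    0.         323.26837154]
top [ 290.33417438    6.90998328 1418.58526758] [421.05518495   0.         322.45474009]
{'time_s': 0.1, 'joint_pos': array([-1.28000407e+00,  1.26334570e-01, -4.05224332e-02,  1.40542702e+00,
       -2.39731273e-05,  1.57079693e+00]), 'dq': array([ 0.00083004, -0.00084567,  0.00112041,  0.00091216,  0.00070019,
       -0.00027608]), 'tau': array([ 4.84194225e-04, -4.36902452e+01,  3.53607380e+01,  1.36313267e-02,
        1.72950681e-04,  6.01829541e-06]), 'ee_pos': array([ 150.41214047, -502.61058487,  244.59147287]), 'eef_rot': array([ 9.89448359e-01,  1.44884060e-01, -1.19631966e-04, -7.34260570e-04]), 'ft_force': array([-0.20805423, -0.72748664,  0.43632842]), 'torque': array([-0.0126272 , -0.02289197,  0.00971074]), 'grasp_force': 0.0, 'finger_gap': 85.05101528766059}
```

View pics/scene0.png

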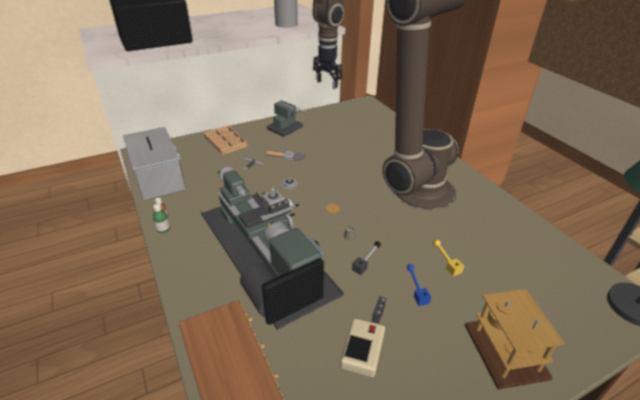

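View pics/top0.png

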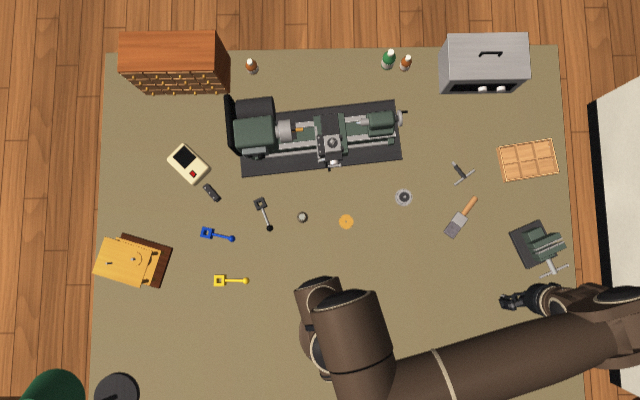

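Candidates in the top picture: dark lever with hub (261,203) and ball (269,228), blue one (207,233), yellow one (220,281). In the scene picture the dark lever is at (360,265). I choose the dark one. The toolpost is at (332,143) in top. Next is a close crop with measurements.

```bash
python3 - <<'E'
from h import *
t=dict(np.load('top0.npz'));s=dict(np.load('scene0.npz'))
a=cv2.resize(t['img'][190:240,240:290],(400,400),interpolation=2)
b=cv2.resize(t['img'][118:168,307:357],(400,400),interpolation=2)
cv2.imwrite('pics/c1.png',np.hstack([a,b]))
W=pts(t)
for u,v in[(261,203),(269,228),(332,143),(303,217),(346,222)]: print(u,v,W[v,u].round(1))
g=W[...,2]
# lever: points above counter
m=np.zeros(g.shape,bool);m[190:240,245:285]=True
m&=(g>8)
n,l,st,c=cv2.connectedComponentsWithStats(m.astype(np.uint8))
for i in range(1,n):
  if st[i,4]>8:
    q=W[l==i]; top=q[(q[:,2]>22)]; print(st[i],c[i],q.mean(0),q[:,2].max())
np.set_printoptions(linewidth=200,suppress=True)
print(g[196:234:2,252:276:1].round(0).astype(int))
print(g[130:158,320:346].round(0).astype(int))
print(W[137:150,326:338,:2].reshape(13,12,2)[::3,::3].round(0).tolist())
E
```

```text
261 203 [nan nan nan]
269 228 [339.  203.2  45.4]
332 143 [585.6  -4.5 184.4]
303 217 [374.8  93.3  25.7]
346 222 [357.9 -49.7   0.5]
[253 196  20  35 186] [262.79569892 210.62365591] [397.40409877 226.19332729  30.77983786] 53.06616251552944
[[                  -1                    2                    0                    0                    1                   -3                   -1                   -3                    4
                     1                   32                    1                   -1                   -7                   -3                    0                   -1                    8
                     0                   -2                   -4                    2                   -6                    2]
 [                   0                   -3                   -2                    1                    2                   -1                   27                   30                   29
                    26                   29                   22                    4                    1                   -5                   -3       
[... 24071 characters left out ...]
       122                  119                  120                  123                  121
                   119                  122                  124                  121                  124                   10                    4                    7]]
[[[609.0, 13.0], [609.0, 4.0], [608.0, -5.0], [609.0, -14.0]], [[600.0, 13.0], [599.0, 4.0], [592.0, -5.0], [593.0, -14.0]], [[590.0, 14.0], [589.0, 4.0], [586.0, -5.0], [590.0, -14.0]], [[581.0, 14.0], [580.0, 5.0], [580.0, -5.0], [579.0, -14.0]], [[572.0, 14.0], [571.0, 5.0], [572.0, -4.0], [571.0, -13.0]]]<stdin>:17: RuntimeWarning: invalid value encountered in cast
<stdin>:18: RuntimeWarning: invalid value encountered in cast
```

View pics/c1.png

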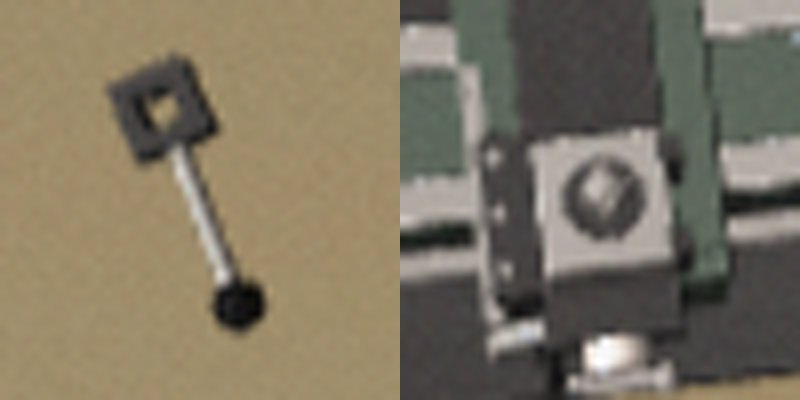

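The crop confirms a dark steel hub with a square hole at top pixel (260,203), a steel arm and a black ball at (270,228). The collar and spindle are at top pixel (332,142). Next I get the poses and the wrist camera's offset.

```bash
python3 - <<'E'
from h import *
t=dict(np.load('top0.npz'))
hub=ray(t,259.8,203.1,30);kn=ray(t,269.6,227.7,37.5);se=ray(t,332.0,141.5,178)
f=kn-hub;print('hub',hub,'knob',kn,'seat~',se,np.hypot(*f[:2]),'lever yaw',np.degrees(np.arctan2(-f[1],-f[0])))
# bed direction: tray front edge from top image (dark tray vs counter)
for p,q in [((243.5,176),(402,158.5))]:
    a=ray(t,*p,5);b=ray(t,*q,5);e=a-b;print('bed +y dir',np.degrees(np.arctan2(e[1],e[0])),'carriage yaw',np.degrees(np.arctan2(e[1],e[0]))-90)
d=cam('wrist');s=arm.get_state()
T=R.from_quat(s['eef_rot']).as_matrix();c=-d['Rm'].T@d['t']
print('cam in tool',T.T@(c-s['ee_pos']),'axes',(T.T@d['Rm'].T).round(3),d['K'][0])
E
```

```text
hub [422.37464397 236.33061794  30.        ] knob [340.25928874 202.36930107  37.5       ] seat~ [591.73014505  -4.64298778 178.        ] 88.86114228515984 lever yaw 22.46903744357088
bed +y dir 95.61755804195691 carriage yaw 5.6175580419569116
cam in tool [  83.42385299    0.29181983 -128.37926472] axes [[ 0.    -0.946 -0.325]
 [ 1.    -0.     0.001]
 [-0.001 -0.325  0.946]] [283.95998179   0.         318.5070476 ]
```

```bash
python3 -m creep '[[0,0,0,0,0,0.04],[0,0,0,0,0,0]]' && python3 - <<'E'
from h import *
s=arm.get_state();print(s['joint_pos'],R.from_quat(s['eef_rot']).as_matrix()[:2,0])
E
```

```text
time_s: 0.35
ee_pos: [150.5, -502.8, 245.0]
eef_rot: [0.997, 0.082, -0.0, -0.0]
ft_force: [-0.4, -0.1, 0.3]
finger_gap: 85.2
grasp_force: 0.0
[-1.27998003e+00  1.26089578e-01 -3.99866346e-02  1.40539102e+00
  1.66548431e-05  1.69697404e+00] [0.98647765 0.16389583]
```

```bash
for i in 1 2 3 4; do python3 -m creep '[[0,0,0,0,0,-0.0475],[0,0,0,0,0,-0.0475],[0,0,0,0,0,-0.0475],[0,0,0,0,0,-0.0475],[0,0,0,0,0,-0.0475]]' >/dev/null; done; python3 -m creep '[[0,0,0,0,0,-0.041],[0,0,0,0,0,-0.041],[0,0,0,0,0,-0.041]]'
for i in 1 2 3 4; do python3 -m creep '[[-0.267,0.29,0,0,0,0],[-0.267,0.29,0,0,0,0],[-0.267,0.29,0,0,0,0],[-0.267,0.29,0,0,0,0],[-0.267,0.29,0,0,0,0]]' >/dev/null; done
python3 -m creep '[[0,0,0.3,0,0,0],[0,0,0.4,0,0,0],[0,0,0.3,0,0,0],[0,0,0,0,0,0]]'
python3 - <<'E'
from h import *
d=cam('wrist');s=arm.get_state();np.savez('w1.npz',**d,ee=s['ee_pos'],q=s['eef_rot'])
cv2.imwrite('pics/w1.png',d['img']);print(s['joint_pos'],R.from_quat(s['eef_rot']).as_matrix().round(3))
for p in([422.4,236.3,30],[340.3,202.4,37.5]):
  q=d['K']@(d['Rm']@np.array(p)+d['t']);print(q[:2]/q[2])
E
```

```text
time_s: 2.65
ee_pos: [150.5, -502.8, 245.1]
eef_rot: [-0.2, 0.98, 0.0, -0.0]
ft_force: [1.2, 0.9, 0.2]
finger_gap: 85.4
grasp_force: 0.0
time_s: 5.05
ee_pos: [418.1, 236.5, 141.2]
eef_rot: [-0.197, 0.98, -0.001, -0.004]
ft_force: [-1.0, -0.2, -0.5]
finger_gap: 85.4
grasp_force: 0.0
[ 5.14551848e-01  6.82106154e-02 -3.26712895e-01  1.18010376e+00
 -1.74555799e-06  1.18041353e-01] [[-0.922 -0.386 -0.004]
 [-0.386  0.922 -0.002]
 [ 0.004 -0.    -1.   ]]
[317.09703988 203.62321297]
[317.51008281  99.22558912]
```

View pics/w1.png

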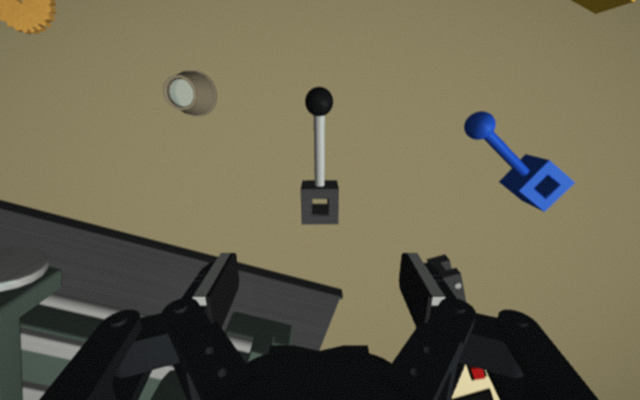

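The wrist view shows the lever's hub at (320,205), its ball at (319,101) and the arm nearly upright between. The blue look-alike is at (540,185). Next is a fine pose fit.

```bash
cat >> h.py <<'E'
def levfit(d,u0,u1,v0,v1):
    g=d['img'].max(2)[v0:v1,u0:u1]; return g
E
python3 - <<'E'
from h import *
d=dict(np.load('w1.npz'));W=pts(d);ee=d['ee']
m=np.zeros(W.shape[:2],bool);m[170:235,290:350]=True
g=W[...,2];tm=m&(g>25)&(g<36)&(d['img'].max(2)<110)
p=W[tm];r=cv2.minAreaRect(p[:,:2].astype(np.float32));print('top rect',r,p[:,2].mean(),tm.sum())
vv,uu=np.nonzero(tm);print(uu.min(),uu.max(),vv.min(),vv.max())
b=(d['img'].max(2)<40);b[:85]=0;b[120:]=0;b[:,:300]=0;b[:,340:]=0
v,u=np.nonzero(b);(c,rad)=cv2.minEnclosingCircle(np.stack([u,v],1).astype(np.float32));print(c,rad)
kn=ray(d,*c,37.5);hb=ray(d,(uu.min()+uu.max())/2,(vv.min()+vv.max())/2,30)
r0=np.array(r[0]);f=r0-kn[:2];print(kn,hb,np.hypot(*f),'yaw',np.degrees(np.arctan2(f[1],f[0])))
T=R.from_quat(d['q']).as_matrix();
print('dtool',T.T@np.array([r0[0]-ee[0],r0[1]-ee[1],20-ee[2]]),'psi',np.degrees(np.arctan2(T[1,0],T[0,0])))
E
```

```text
top rect ((418.0072937011719, 236.8118438720703), (46.49239730834961, 34.032657623291016), 22.729576110839844) 29.627537439095793 1164
301 338 173 223
(318.73370361328125, 101.16283416748047) 13.682233810424805
[341.24591357 203.82651276  37.5       ] [416.6350034  236.21961043  30.        ] 83.54843833987566 yaw 23.253805441577747
dtool [  0.78751664   0.33808549 123.86790519] psi -157.2816820431361
```

```bash
python3 -m creep '[[-0.05,0.003,0.35,0,0,0],[0,0,0.35,0,0,0],[0,0,0.3,0,0,0],[0,0,0.235,0,0,0],[0,0,0,0,0,0]]'
python3 -m creep '[[0,0,0,0,0,0]]'; python3 -m creep '[[0,0,0,0,0,0],[0,0,0,0,0,0],[0,0,0,0,0,0],[0,0,0,0,0,0],[0,0,0,0,0,0]]' 0; python3 -m creep '[[0,0,0,0,0,0],[0,0,0,0,0,0],[0,0,0,0,0,0],[0,0,0,0,0,0],[0,0,0,0,0,0]]'
```

```text
time_s: 5.6
ee_pos: [424.5, 239.4, 21.0]
eef_rot: [-0.196, 0.981, -0.0, -0.001]
ft_force: [-0.2, 0.1, 0.1]
finger_gap: 85.3
grasp_force: 0.0
time_s: 5.7
ee_pos: [426.2, 240.4, 23.7]
eef_rot: [-0.196, 0.981, 0.0, 0.001]
ft_force: [-0.1, 0.2, 1.0]
finger_gap: 85.2
grasp_force: 0.0
time_s: 6.2
ee_pos: [425.8, 240.4, 22.9]
eef_rot: [-0.196, 0.981, 0.0, 0.001]
ft_force: [-0.6, -0.2, 7.6]
finger_gap: 32.8
grasp_force: 60.7
time_s: 6.7
ee_pos: [425.8, 240.3, 22.9]
eef_rot: [-0.196, 0.981, 0.0, 0.001]
ft_force: [-0.6, 0.6, 6.2]
finger_gap: 32.9
grasp_force: 60.7
```

```bash
python3 -m creep '[[0,0,-0.2,0,0,0],[0,0,-0.4,0,0,0],[0,0,-0.5,0,0,0],[0,0,-0.5,0,0,0],[0,0,-0.5,0,0,0]]'>/dev/null; python3 -m creep '[[0,0,-0.2,0,0,0],[-0.15,-0.35,0,0,0,0],[-0.19,-0.41,0,0,0,0],[-0.19,-0.42,0,0,0,0],[-0.19,-0.41,0,0,0,0]]' >/dev/null;  python3 -m creep '[[-0.17,-0.41,0,0,0,0],[0,0,0,0,0,0],[0,0,0,0,0,0],[0,0,0,0,0,0]]'
python3 - <<'E'
from h import *
d=cam('wrist');s=arm.get_state();np.savez('w2.npz',**d,ee=s['ee_pos'],q=s['eef_rot'])
cv2.imwrite('pics/w2.png',d['img']);print(s['joint_pos'],s['ft_force'],s['torque'])
E
```

```text
time_s: 8.1
ee_pos: [583.5, 89.8, 251.4]
eef_rot: [-0.196, 0.981, 0.0, -0.001]
ft_force: [-0.7, 0.2, -2.4]
finger_gap: 32.9
grasp_force: 60.8
[ 1.53233072e-01  2.52790469e-01  1.29143168e-01  1.44775916e+00
  1.90007102e-04 -2.42275122e-01] [-0.15957599 -0.23212215 -3.3072457 ] [ 0.03974107 -0.03354644  0.04695602]
```

View pics/w2.png

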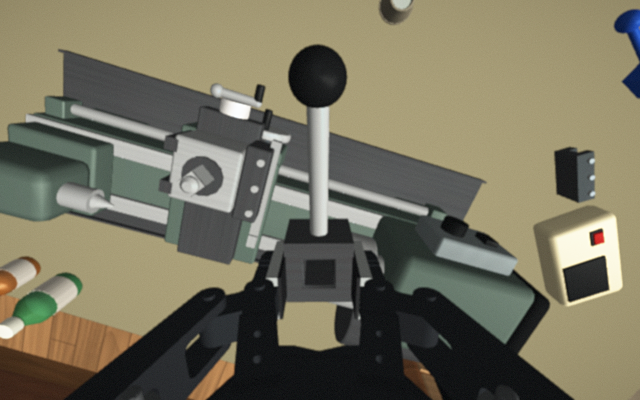

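The spindle and collar are at about (200,178), and the toolpost top's corners at about (180,135), (244,152), (236,213) and (170,195). The held lever's hub hole is at (321,273) and its ball at (318,76). I crop the spindle.

```bash
python3 - <<'E'
from h import *
d=dict(np.load('w2.npz'));W=pts(d);ee=d['ee'];T=R.from_quat(d['q']).as_matrix()
cv2.imwrite('pics/c2.png',cv2.resize(d['img'][125:225,150:270],(720,600),interpolation=2))
h=ray(d,321,273,ee[2]+7);print('hub in tool',T.T@(h-ee))
m=np.zeros(W.shape[:2],bool);m[240:306,280:362]=True;L=(W-ee)@T
q=m&(np.abs(L[...,2]+7)<4);p=L[q];print(cv2.minAreaRect(p[:,:2].astype(np.float32)),p.mean(0))
k=ray(d,318,76,ee[2]+14.6);print('knob tool',T.T@(k-ee))
# toolpost top
m=np.zeros(W.shape[:2],bool);m[125:225,155:260]=True;z=W[...,2]
print('top z',np.median(z[m&(z>160)&(z<170)]),[ (a,int((m&(abs(z-a)<.75)).sum())) for a in range(160,202,2)])
for u,v in[(178,134),(244,152),(236,213),(170,195)]: print(W[v,u].round(1))
print('psi',np.degrees(np.arctan2(T[1,0],T[0,0])))
E
```

```text
hub in tool [ 2.51572788  0.52383434 -6.9984527 ]
((2.0567569732666016, 0.34617042541503906), (40.33353805541992, 35.18037033081055), 89.36494445800781) [ 3.70938681 -0.51904979 -6.42560059]
knob tool [ 92.33043213  -0.84028558 -14.54980096]
top z 165.7630364617744 [(160, 1066), (162, 114), (164, 401), (166, 2098), (168, 368), (170, 224), (172, 16), (174, 16), (176, 19), (178, 18), (180, 19), (182, 17), (184, 21), (186, 24), (188, 61), (190, 44), (192, 61), (194, 106), (196, 26), (198, 0), (200, 0)]
[569.4 -30.9 162.8]
[565.1  17.8 155.6]
[616.   27.9 158.9]
[617.9 -24.3 165.8]
psi -157.3390478771611
```

View pics/c2.png

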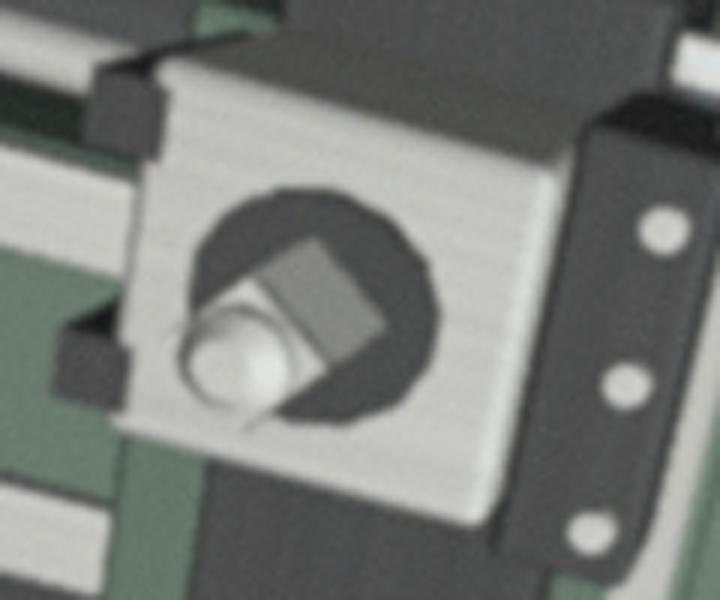

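```bash
python3 - <<'E'
from h import *
d=dict(np.load('w2.npz'));ee=d['ee']
P=lambda x,y,z: ray(d,150+(x+.5)/6-.5,125+(y+.5)/6-.5,z)
def ang(a,b,z):
    e=P(*b,z)-P(*a,z);print(a,b,'len',np.hypot(*e[:2]).round(1),'ang',np.degrees(np.arctan2(e[1],e[0])).round(1)%90)
for a,b in[((160,62),(555,165)),((160,62),(120,425)),((120,425),(478,522)),((555,165),(478,522))]: ang(a,b,166)
ang((320,238),(385,325),170);ang((258,272),(330,368),188);ang((258,272),(320,238),170)
print('collar',P(315,305,170),'tp corners mean',np.mean([P(*c,166) for c in[(160,62),(555,165),(120,425),(478,522)]],0),'tip',P(235,368,193))
E
```

```text
(160, 62) (555, 165) len 49.4 ang 7.599999999999994
(160, 62) (120, 425) len 49.1 ang 7.3
(120, 425) (478, 522) len 48.1 ang 5.900000000000006
(555, 165) (478, 522) len 50.6 ang 5.8
(320, 238) (385, 325) len 13.2 ang 53.7
(258, 272) (330, 368) len 13.4 ang 53.1
(258, 272) (320, 238) len 9.5 ang 50.099999999999994
collar [590.74964616  -3.71972154 170.        ] tp corners mean [591.05714382  -3.36510096 166.        ] tip [592.23657555  -3.5609475  193.        ]
```

```bash
python3 -m creep '[[0,0,0,0,0,-0.0427],[0,0,0,0,0,-0.0427],[0,0,0,0,0,-0.0427],[0,0,0,0,0,-0.0427],[0.226,-0.208,0,0,0,0]]'>/dev/null; python3 -m creep '[[0.226,-0.208,0,0,0,0],[0.226,-0.208,0,0,0,0],[0,0,0.2,0,0,0],[0,0,0,0,0,0],[0,0,0,0,0,0]]'
python3 - <<'E'
from h import *
d=cam('wrist');s=arm.get_state();np.savez('w3.npz',**d,ee=s['ee_pos'],q=s['eef_rot'])
cv2.imwrite('pics/w3.png',cv2.resize(d['img'][150:350,200:440],(720,600),interpolation=2));ee=s['ee_pos'];T=R.from_quat(s['eef_rot']).as_matrix()
print(ee,T[:2],np.degrees(np.arctan2(T[1,0],T[0,0])),s['ft_force'])
print('need tool',T.T@(np.array([591.2,-3.5,170+22.9])-ee)-[2.5,.5,0])
E
```

```text
time_s: 9.15
ee_pos: [592.9, -1.1, 232.0]
eef_rot: [-0.45, 0.893, 0.0, -0.0]
ft_force: [0.0, -0.7, -1.6]
finger_gap: 32.9
grasp_force: 60.7
[593.33147861  -1.0527081  232.53679699] [[-5.95718536e-01 -8.03193234e-01  2.33503317e-04]
 [-8.03193220e-01  5.95718576e-01  1.72391701e-04]] -126.56387353577145 [-0.33318515  0.28419739 -1.90192742]
need tool [ 0.74641141 -0.24254481 39.63587572]
```

View pics/w3.png

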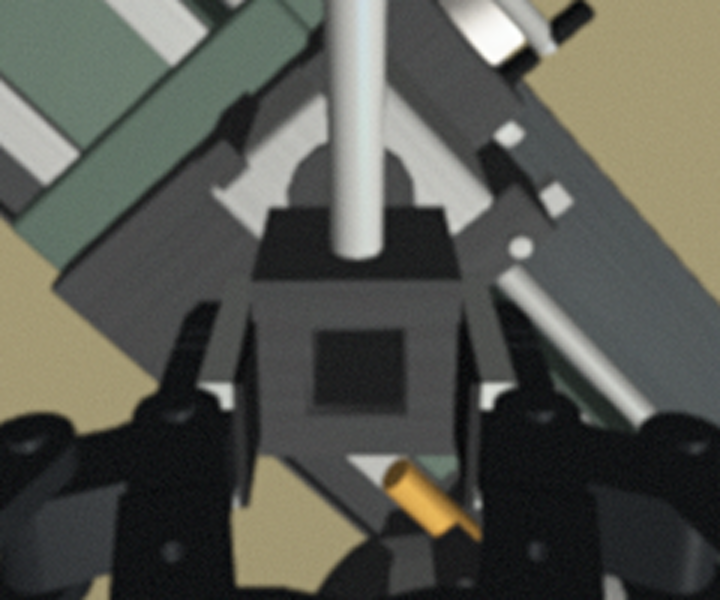

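The view shows the hub hole at (320,272) full-frame, with the collar behind it at u≈317. That puts the tool roughly 0.8 mm off in tool y. I correct it and descend in small steps, watching the force.

```bash
python3 -m creep '[[0.006,-0.008,0.08,0,0,0],[0,0,0.05,0,0,0],[0,0,0,0,0,0]]'; python3 -m creep '[[0,0,0.02,0,0,0],[0,0,0.02,0,0,0],[0,0,0,0,0,0]]';python3 -m creep '[[0,0,0.02,0,0,0],[0,0,0,0,0,0]]'
```

```text
time_s: 9.5
ee_pos: [593.6, -2.7, 217.9]
eef_rot: [-0.449, 0.893, 0.0, -0.001]
ft_force: [-0.1, 0.4, -2.4]
finger_gap: 32.7
grasp_force: 60.9
time_s: 9.8
ee_pos: [593.9, -3.1, 214.5]
eef_rot: [-0.449, 0.894, 0.0, -0.0]
ft_force: [-0.2, -0.0, -2.5]
finger_gap: 32.6
grasp_force: 60.9
time_s: 10.0
ee_pos: [593.9, -3.2, 212.6]
eef_rot: [-0.449, 0.894, 0.0, -0.0]
ft_force: [-0.3, -0.1, -2.2]
finger_gap: 32.8
grasp_force: 60.9
```

```bash
for i in 1 2 3; do python3 -m creep '[[0,0,0.02,0,0,0],[0,0,0,0,0,0]]' | egrep 'pos|ft'; done
```

```text
ee_pos: [593.9, -3.0, 210.6]
ft_force: [0.2, -0.0, -2.8]
ee_pos: [593.7, -2.9, 208.6]
ft_force: [-1.7, 2.5, -2.4]
ee_pos: [593.7, -2.9, 206.4]
ft_force: [-1.4, 1.5, -1.7]
```

```bash
for i in 1 2 3; do python3 -m creep '[[0,0,0.03,0,0,0],[0,0,0,0,0,0]]' | egrep 'pos|ft'; done;  python3 -m creep '[[0,0,0.015,0,0,0],[0,0,0,0,0,0]]' | egrep 'pos|ft';python3 -c "
from h import *
print(arm.get_state()['torque'])"
```

```text
ee_pos: [593.7, -2.9, 203.3]
ft_force: [-2.9, 2.5, -3.5]
ee_pos: [593.7, -2.9, 200.3]
ft_force: [-3.6, 2.4, -3.1]
ee_pos: [593.7, -2.9, 197.4]
ft_force: [-3.5, 3.3, -2.6]
ee_pos: [593.7, -2.9, 196.2]
ft_force: [-4.7, 3.7, -0.8]
[0.8283208  0.94748364 0.03024758]
```

```bash
for i in 1 2 3 4; do python3 -m creep '[[0,0.002,0.01,0,0,0],[0,0,0,0,0,0]]' | egrep 'pos|ft'; done
```

```text
ee_pos: [593.6, -2.9, 195.3]
ft_force: [-3.8, 3.4, -0.4]
ee_pos: [593.6, -2.9, 194.3]
ft_force: [-3.1, 2.8, -1.2]
ee_pos: [593.6, -2.8, 193.2]
ft_force: [-2.4, 2.3, -1.5]
ee_pos: [593.6, -2.8, 192.2]
ft_force: [-1.3, 1.6, -1.9]
```

```bash
for i in 1 2 3 4; do python3 -m creep '[[0,0,0.007,0,0,0],[0,0,0,0,0,0]]' | egrep 'pos|ft'; done
```

```text
ee_pos: [593.6, -2.8, 192.0]
ft_force: [-2.8, 1.1, 0.7]
ee_pos: [593.6, -2.8, 191.9]
ft_force: [-4.2, 0.2, 4.4]
ee_pos: [593.6, -2.8, 191.9]
ft_force: [-5.0, 1.7, 8.9]
ee_pos: [593.6, -2.8, 191.9]
ft_force: [-6.2, 1.6, 11.7]
```

Fully seated: firm contact at TCP z 191.9. I ease the down-force and turn clockwise (+tool z), keeping the axis fixed.

```bash
python3 -m creep '[[0,0,-0.018,0,0,0],[0,0,0,0,0,0]]' | egrep 'pos|ft'
T(){ python3 -c "
from h import *
s=arm.get_state();M=R.from_quat(s['eef_rot']).as_matrix();print(s['ee_pos'].round(1),s['ft_force'].round(1),'psi',np.degrees(np.arctan2(M[1,0],M[0,0])).round(2),'tq',s['torque'].round(2))"; }
T; for i in 1 2 3 4; do python3 -m creep '[[0.0007,-0.0019,0,0,0,0.0278],[0.0007,-0.0019,0,0,0,0.0278],[0,0,0,0,0,0]]' >/dev/null; T; done
```

```text
ee_pos: [593.6, -2.8, 191.9]
ft_force: [-4.1, 1.0, 6.1]
[593.6  -2.8 191.9] [-4.1  1.   6.1] psi -126.66 tq [0.24 0.78 0.01]
[593.6  -2.9 191.9] [-4.9  2.1  5.3] psi -136.75 tq [0.36 0.91 0.03]
[593.8  -3.1 191.9] [-4.4  2.3  5.4] psi -146.76 tq [0.5  0.93 0.03]
[593.9  -3.4 191.9] [-4.2  3.2  5.3] psi -156.76 tq [0.62 0.85 0.03]
[594.   -3.6 191.9] [-5.2  2.9  6.3] psi -166.76 tq [0.7  0.81 0.06]
```

```bash
T(){ python3 -c "
from h import *
s=arm.get_state();M=R.from_quat(s['eef_rot']).as_matrix();print(s['ee_pos'].round(1),s['ft_force'].round(1),'psi',np.degrees(np.arctan2(M[1,0],M[0,0])).round(2),'tq',s['torque'].round(2))"; }
for i in 1 2 3; do python3 -m creep '[[0.0004,-0.001,0,0,0,0.0139]]' >/dev/null; T; done; python3 -m creep '[[0,0,0,0,0,0]]' >/dev/null; T
python3 - <<'E'
from h import *
d=cam('wrist');s=arm.get_state();np.savez('w4.npz',**d,ee=s['ee_pos'],q=s['eef_rot'])
cv2.imwrite('pics/w4.png',d['img'])
E
```

```text
[594.   -3.7 191.9] [-2.7  3.2  5.4] psi -169.19 tq [0.71 0.67 0.29]
[594.   -3.7 191.9] [-3.7  2.8  6. ] psi -171.74 tq [0.76 0.71 0.23]
[594.   -3.8 191.9] [-4.6  3.5  5. ] psi -174.24 tq [0.74 0.7  0.24]
[594.   -3.8 191.9] [-3.2  3.5  4.8] psi -174.2 tq [0.79 0.69 0.08]
```

View pics/w4.png

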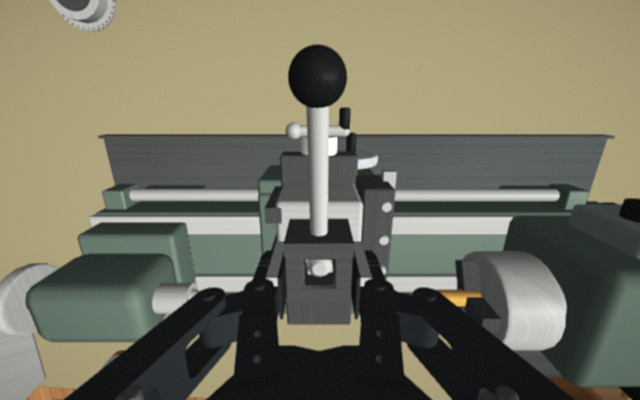

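The view shows the spindle's nose inside the hub hole at (320,268), the hub down on the collar, and the lever pointing to the operator's side, nearly square to the bed. Drag is about 0.24 N m. I creep to the stop.

```bash
T(){ python3 -c "
from h import *
s=arm.get_state();M=R.from_quat(s['eef_rot']).as_matrix();print(s['ft_force'].round(1),'psi',np.degrees(np.arctan2(M[1,0],M[0,0])).round(2),'tq',s['torque'].round(2))"; }
for i in 1 2 3 4; do python3 -m creep '[[0.0002,-0.0004,0,0,0,0.0056]]' >/dev/null; T; done; python3 -m creep '[[0,0,0,0,0,0]]' >/dev/null; T
```

```text
[-3.4  4.4  5.4] psi -175.16 tq [0.77 0.77 0.3 ]
[-3.7  4.   4.9] psi -176.19 tq [0.82 0.66 0.21]
[-2.3  4.   5.3] psi -177.19 tq [0.83 0.72 0.23]
[-3.4  4.   4.4] psi -178.2 tq [0.8  0.67 0.26]
[-3.7  4.2  4.9] psi -178.19 tq [0.79 0.61 0.13]
```

```bash
T(){ python3 -c "
from h import *
s=arm.get_state();M=R.from_quat(s['eef_rot']).as_matrix();print(s['ft_force'].round(1),'psi',np.degrees(np.arctan2(M[1,0],M[0,0])).round(2),'tq',s['torque'].round(2))"; }
for i in 1 2 3; do python3 -m creep '[[0.0002,-0.0004,0,0,0,0.0056],[0,0,0,0,0,0]]' >/dev/null; T; done
```

```text
[-2.9  5.2  6.3] psi -179.2 tq [0.78 0.65 0.15]
[-3.1  4.   5.9] psi 179.79 tq [0.83 0.66 0.11]
[-2.7  4.5  5.9] psi 178.79 tq [0.81 0.67 0.27]
```

```bash
T(){ python3 -c "
from h import *
s=arm.get_state();M=R.from_quat(s['eef_rot']).as_matrix();print(s['ft_force'].round(1),'psi',np.degrees(np.arctan2(M[1,0],M[0,0])).round(2),'tq',s['torque'].round(2),s['joint_pos'][5])"; }
for i in 1 2 3; do python3 -m creep '[[0.0001,-0.0002,0,0,0,0.003],[0,0,0,0,0,0]]' >/dev/null; T; done
```

```text
[-3.1  4.5  5.9] psi 178.28 tq [0.8  0.63 0.28] 0.022674425819513414
[-2.  4.  5.] psi 177.75 tq [0.83 0.61 0.43] 0.031881764721040616
[-2.2  4.1  5.4] psi 177.22 tq [0.83 0.6  0.46] 0.041107890124817366
```

```bash
cat > T.py <<'E'
from h import *
d=cam('wrist');s=arm.get_state();M=R.from_quat(s['eef_rot']).as_matrix()
b=(d['img'].max(2)<45).astype(np.uint8);b[:35]=0;b[120:]=0;b[:,:270]=0;b[:,370:]=0
n,l,st,c=cv2.connectedComponentsWithStats(b);i=1+st[1:,4].argmax()
k=ray(d,*c[i],s['ee_pos'][2]+14.6);kt=M.T@(k-s['ee_pos']);h=np.array([591.2,-3.5])
print(s['ft_force'].round(1),'psi',np.degrees(np.arctan2(M[1,0],M[0,0])).round(2),'tq',s['torque'].round(2),'knob px',c[i].round(1),'knob in tool',kt.round(1))
E
python3 T.py; for i in 1 2; do python3 -m creep '[[0.0001,-0.0002,0,0,0,0.003],[0,0,0,0,0,0]]' >/dev/null; python3 T.py; done
python3 - <<'E'
from h import *
d=dict(np.load('w4.npz'))
b=(d['img'].max(2)<45).astype(np.uint8);b[:35]=0;b[120:]=0;b[:,:270]=0;b[:,370:]=0
n,l,st,c=cv2.connectedComponentsWithStats(b);print(c[1+st[1:,4].argmax()])
E
```

```text
[-2.6  4.9  5. ] psi 177.23 tq [0.79 0.58 0.47] knob px [315.8  76.2] knob in tool [ 92.   -1.5 -14.7]
[-2.8  3.5  5.6] psi 176.7 tq [0.73 0.6  0.58] knob px [315.6  76.3] knob in tool [ 92.   -1.6 -14.7]
[-3.5  4.2  5. ] psi 176.17 tq [0.8  0.57 0.63] knob px [315.4  76.2] knob in tool [ 92.   -1.6 -14.7]
[316.4616547   76.09331318]
```

```bash
for i in 1 2; do python3 -m creep '[[0.0001,-0.0003,0,0,0,0.005],[0,0,0,0,0,0],[0,0,0,0,0,0]]' >/dev/null; python3 T.py; done
```

```text
[-2.6  2.9  4.4] psi 175.28 tq [0.85 0.58 0.76] knob px [315.3  76.2] knob in tool [ 92.   -1.7 -14.7]
[-3.   3.5  4.6] psi 174.39 tq [0.79 0.57 0.84] knob px [315.2  76.2] knob in tool [ 92.   -1.8 -14.7]
```

```bash
python3 - <<'E'
from h import *
d=cam('wrist');np.savez('w5.npz',**d)
cv2.imwrite('pics/w5.png',cv2.resize(d['img'][230:330,270:370],(600,600),interpolation=2))
s=cam('wrist')
E
```

```text
(no output)
```

View pics/w5.png

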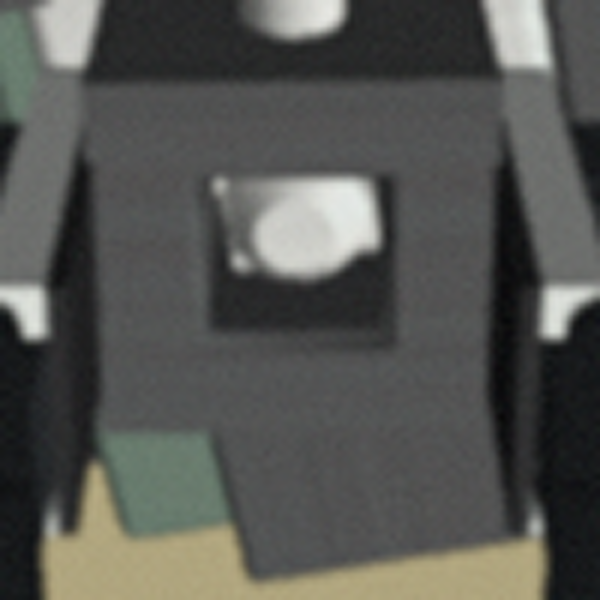

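The hole view shows the spindle turned against the hub at the end of its play. Torque has climbed to 0.84 N m against 0.2 drag, so it is at the stop. I relax the torque gently, staying well within the play, and then open.

```bash
for i in 1 2 3; do python3 -m creep '[[-0.0001,0.0002,0,0,0,-0.0056],[0,0,0,0,0,0]]' >/dev/null; python3 T.py; done
```

```text
[-3.3  4.   6.2] psi 175.37 tq [0.82 0.57 0.56] knob px [315.8  76.2] knob in tool [ 92.   -1.6 -14.7]
[-2.9  3.4  5.5] psi 176.34 tq [0.86 0.6  0.31] knob px [316.2  76.2] knob in tool [ 92.   -1.4 -14.7]
[-2.2  4.8  4.9] psi 177.33 tq [0.87 0.66 0.17] knob px [316.4  76.2] knob in tool [ 92.   -1.3 -14.7]
```

```bash
python3 -m creep '[[0,0,-0.008,0,0,0],[0,0,0,0,0,0]]' | egrep 'pos|ft'; python3 -m creep '[[0,0,0,0,0,0],[0,0,0,0,0,0],[0,0,0,0,0,0],[0,0,0,0,0,0],[0,0,0,0,0,0]]' 0.7; python3 -m creep '[[0,0,-0.1,0,0,0],[0,0,-0.3,0,0,0],[0,0,-0.4,0,0,0],[0,0,-0.2,0,0,0],[0,0,0,0,0,0]]'; python3 -m creep '[[0,0,0,0,0,0]]'
python3 - <<'E'
from h import *
d=cam('wrist');s=arm.get_state();np.savez('w6.npz',**d,ee=s['ee_pos'],q=s['eef_rot'])
cv2.imwrite('pics/w6.png',cv2.resize(d['img'][60:310,180:460],(672,600),interpolation=2))
E
```

```text
ee_pos: [594.0, -4.0, 191.9]
ft_force: [-1.1, 6.1, 0.7]
time_s: 19.35
ee_pos: [593.7, -5.1, 192.1]
eef_rot: [0.024, 1.0, -0.0, 0.0]
ft_force: [0.4, 0.9, 0.5]
finger_gap: 59.8
grasp_force: 0.0
time_s: 19.85
ee_pos: [594.7, -4.9, 296.7]
eef_rot: [0.024, 1.0, -0.0, 0.003]
ft_force: [-0.3, -0.5, -0.2]
finger_gap: 60.0
grasp_force: 0.0
time_s: 19.95
ee_pos: [593.9, -4.9, 292.7]
eef_rot: [0.024, 1.0, -0.0, 0.001]
ft_force: [0.1, -0.4, -0.3]
finger_gap: 60.1
grasp_force: 0.0
```

View pics/w6.png

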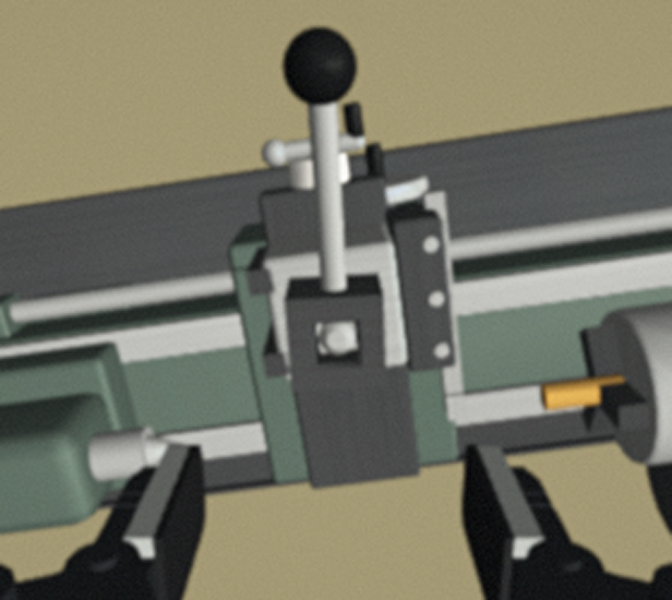

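The released lever sits on the spindle with the hub down on the collar. Its ball is at crop (319,65) and hub top at (335,335), pointing to the operator's side. I check its angle and height.

```bash
python3 - <<'E'
from h import *
d=dict(np.load('w6.npz'));W=pts(d);z=W[...,2]
P=lambda x,y,h: ray(d,180+(x+.5)/2.4-.5,60+(y+.5)/2.4-.5,h)
k=P(319.5,65,207);h=P(336,336,199.5);f=h-k;print(k,h,np.hypot(*f[:2]),'lever yaw',np.degrees(np.arctan2(f[1],f[0])))
a=P(0,210,3);b=P(672,107,3);e=b-a;print('tray yaw',np.degrees(np.arctan2(e[1],e[0]))-90)
m=np.zeros(z.shape,bool);m[184:212,302:338]=1;q=m&(abs(z-199)<6)&(d['img'].max(2)<110);print('hub top z',np.median(z[q]),q.sum(),cv2.minAreaRect(W[q][:,:2].astype(np.float32)))
m[:]=0;m[160:230,290:350]=1;print('toolpost top',np.median(z[m&(z>160)&(z<170)&(d['img'].min(2)>140)]))
cv2.imwrite('pics/c6.png',cv2.resize(d['img'][170:222,295:347],(600,600),interpolation=2))
E
```

```text
[501.69585271  -5.10872998 207.        ] [588.897694    -4.26909424 199.5       ] 87.20588347912839 lever yaw 0.5516637843381028
tray yaw 5.773978024705755
hub top z 198.80283138419992 746 ((587.85546875, -4.42911434173584), (29.515247344970703, 25.208023071289062), 87.5449447631836)
toolpost top 165.63837588590866
```

View pics/c6.png

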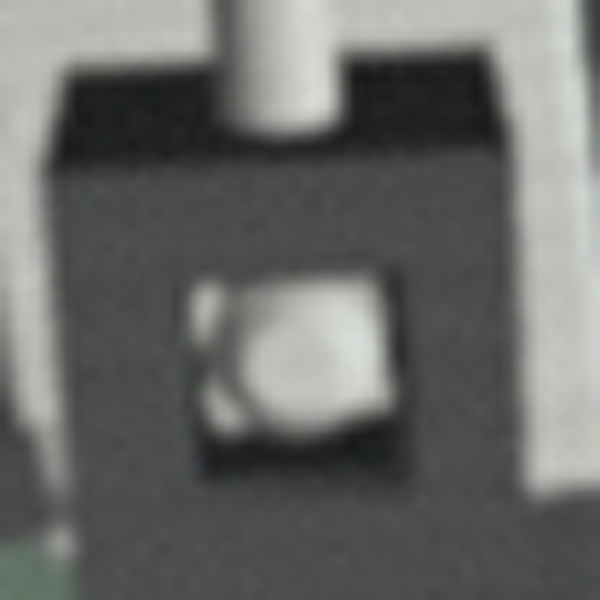

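The crop shows the spindle's square in the hole, turned within its play. The lever lies 5.2° past the carriage's axis and the hub is home (top at z 199), as the task describes for locked.

```bash
python3 -c "
from cell import arm
print(arm.job_done())"
```

```text
the job is handed in; nothing more can be done
None
```

The lever is fully seated on the spindle, turned clockwise to the lock's firm stop (about 0.84 N m at most) and released pointing to the operator's side. The other things on the counter were not touched, and the job was handed in at about 20 s.

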